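Start a shaker from its push-key control panel

ROBOT

A 7-joint arm with a two-finger parallel gripper is mounted at the origin on a cart in front of the work surface, level with it; the furniture and walls round the work are solid. World frame = base frame: x ahead of the robot, y to its left, z up, the work surface at z = 0. Lengths are in m, angles in rad, forces in N, time in s.
With the tool pointing down it reaches from about 0.425 to 0.875 m from the base axis. Payload 4.7 kg.
Tool frame: the origin (TCP) lies between the finger pads; the fingertips stand 22 mm ahead of it and the grasp point (between the pads) lies 3 mm ahead of it; z points along the fingers, y is the line along which they close (so a half turn about z gives the same grasp; the last joint's range is limited). The gripper opens to 87 mm and grips with 3 to 60 N. Pads are 19 mm wide; open, the fingers measure 117 mm over their backs; the gripper's body (75 mm by 190 mm) begins 51 mm behind the grasp point.
Start: joints at [1.174, 0.321, -0.07, 1.45, 0.023, 1.371, -0.057], TCP at [0.26, -0.596, 0.22] pointing down, gripper open.
Joint ranges: [-2.86, 2.86], [-0.3, 2.09], [-1.38, 1.24], [0.06, 2.45], [-1.56, 4.7], [0.09, 2.05], [-2.69, 2.69]. Speed limits (rad/s): [2.57, 2.57, 3.14, 3.14, 3.14, 3.14, 3.14].

INTERFACE

Orientations are given as a rotation vector (axis times angle).
In Python, from bench import ctrl gives the robot as it stands. The module is installed in compiled form; this text tells all that it offers.
- The arm moves only by the tool send_rows, never from a script. Its argument "motion" is a list of rows, each an object with "claw": the opening, from -1 (shut) to 1 (fully open); "slide": the shift along the tool's x, y, z in mm, a list of three; "delta_rot": the turn, a rotation vector about the tool's x, y, z in rad, a list of three. In form: [{"claw": claw, "slide": [x, y, z], "delta_rot": [ax, ay, az]}, ...]. A call has 1 to 5 rows; each row is the pose to reach, as a shift and turn from the pose commanded when the call began, along the tool's axes at that moment; what a row does not reach only later rows make up. A row lasts 1/10 s, in which the tool goes at most 50 mm and 8.59 degrees, less where a joint would pass 70% of its speed; a pose out of reach is approached as far as the arm can. A call with a gripper value outside its range is refused whole. The fingers move at their own pace and stop on an object; "grip_force" is the grip in N (left out, the last holds). Time passes only in rows, so rows that repeat a pose let the fingers close. It gives the time, the measured TCP pose, the force, the opening and the grip force at its end, in the units of the state.
- ctrl.get_state(): the state, without advancing time (a new reading comes with each control period).
- ctrl.get_image(name): name is "scene" or "top"; returns a dict with "color" (400x640x3 uint8, blue, green, red), "fx", "fy", "cx", "cy" (pixels), "pose" (4x4, takes a point from camera to world coordinates). Camera axes: x right, y down, z forward; pixel columns grow to the right and rows downward; lengths in m; the calibration is good to about 2 mm. A picture is of the moment at which its call begins. There is no depth.
- ctrl.close_job(): hands the job in; it is judged then, once.
The state is a dict: "time": time; "joint_positions": joint angles; "qd": joint speeds; "joint_torque": joint torques, N m; "position": TCP position; "tool_rot": TCP orientation; "ft_force": force on the tool from outside, world axes, zero at the start; "torque": the same for the moment, N m; "grip_width": opening from 0.0 (shut) to 1.0 (fully open); "grip_force": force on a finger pad.
Only numpy, scipy, OpenCV 4.12 (cv2) and the standard library are available. Lean on these libraries where they do the work, as an engineer would, in place of code of your own. Each camera call takes 0.05 s, during which the arm holds its last target. There are 200 camera calls.

TASK

Start the shaker from the control panel in front of you: press the raised far end of the power rocker down so that it is switched on, then press the square key fully down (it stays down), then press the round button fully down and let it spring back. Do not press the long narrow bar key, keep to that order, and leave the panel's boxes and the vial, beaker and marker where they stand; nothing is to be picked up.

Things in the scene. Friction and masses are not known exactly. Their poses are not given: they have to be found in the camera images.
- dock: Fixed grey panel base, 256 mm long (y): four bays in a row, centres at x = 0 and y = -94.5, -31.5, 31.5, 94.5 mm, floor at z = 5 mm, walls 14 mm tall; behind them (x = 38 to 73 mm) a display strip 36 mm tall. Origin: on the table under the middle of the row of bays; x towards the display strip (away from the robot), z up. Position and yaw vary.
- power_module: Power box. Loose white box 66 (x) x 56 (y) x 30 mm tall, 250 g, standing 5 mm above the table in one of the dock's bays (which one varies). Origin: centre of its underside; axes as the dock's. It carries a grey rocker, 48 mm long in x and 26 mm wide in y, pivoted at its middle, 36 mm above the box's underside.
- enable_module: Box of the square key. Loose white box 66 (x) x 56 (y) x 30 mm tall, 250 g, standing 5 mm above the table in one of the dock's bays (which one varies). Origin: centre of its underside; axes as the dock's. It carries a grey square key 28 x 28 mm in the middle of its top, standing 11 mm proud of it.
- start_module: Box of the round button. Loose white box 66 (x) x 56 (y) x 30 mm tall, 250 g, standing 5 mm above the table in one of the dock's bays (which one varies). Origin: centre of its underside; axes as the dock's. It carries a grey round button of 30 mm diameter in the middle of its top, standing 11 mm proud of it.
- stop_module: Box of the bar key, not to be pressed. Loose white box 66 (x) x 56 (y) x 30 mm tall, 250 g, standing 5 mm above the table in one of the dock's bays (which one varies). Origin: centre of its underside; axes as the dock's. It carries a grey bar key 44 mm long in x and 12 mm wide in y, standing 11 mm proud of its top.
- power_rocker (a joint): Rocker angle in rad, 0 to 0.30. 0 = off: far half raised (its end 13 mm above the box's top), near half level, 6 mm above the box's top. 0.30 = on: far half pressed level at that height, near half raised. Stays where it is left; takes about 3 N pressed 14 mm beyond the pivot.
- rocker_far_end (a point): Point on the top face of the rocker's far half, 16 mm from the pivot towards the back: press here, straight down. Moves with the rocker; about 46 mm above the table when off, 41 mm when on.
- enable_key (a joint): Travel of the square key in m, 0 = up, 0.005 = fully down. Needs about 2.5 N and then stays where it has been pushed.
- enable_key_top (a point): Centre of the square key's top face, 46 mm above the table when up.
- start_button (a joint): Travel of the round button in m, 0 = up, 0.005 = fully down. Spring: 1.5 N to start, 4 N fully down; springs back when released.
- start_button_top (a point): Centre of the round button's top face, 46 mm above the table when up.
- stop_bar (a joint): Travel of the bar key in m, 0 = up, 0.005 = fully down; same spring as the round button. Leave it up.
- vial: Loose upright brown vial with black cap, 25 mm diameter, 73 mm tall, behind the panel. Origin: centre of its underside.
- beaker: Loose small clear beaker, about 50 mm wide, 58 mm tall, in front of the panel. Origin: centre of its underside.
- marker_pen: Loose marker pen 130 mm long, 15 mm tall, lying in front of the panel. Origin: centre of its underside.
Things that resemble listed ones, but are neither listed nor needed, are in the scene too. Leave any purple or red look-alike of the power_module alone. What is shaped like the enable_module but green is not meant.

How it is judged:
On the way, in this order (a step that is already met when the one before it is completed fails the run):
1. the power rocker is switched on (value of joint power_rocker above 0.24 rad), for 0.1 s.
2. then the square key is pressed down (value of joint power_rocker above 0.24 rad and value of joint enable_key above 0.0038 m), for 0.1 s.
3. then the round button is pressed down (all of step 2 and value of joint start_button above 0.0038 m), for 0.1 s.
At the end, for the whole second after the job is handed in: Rocker on (over 0.24 of 0.30 rad), square key down (over 3.8 of 5 mm), round button and bar key up again (within 1 mm), the four boxes within 12 mm and the vial, beaker and marker within 25 mm of where they began, all at rest (all of step 2 and value of joint each of start_button, stop_bar below 0.001 m and distance of each of power_module, enable_module, start_module, stop_module from where it was at the start of the episode below 0.012 m and distance of each of vial, beaker, marker_pen from where it was at the start of the episode below 0.025 m and linear speed of each of power_module, enable_module, start_module, stop_module, vial, beaker, marker_pen below 0.02 m/s); the robot touches nothing.
It fails at once if the bar key is pressed (over 2 mm) (value of joint stop_bar above 0.002 m).
It fails at once if the square key is pressed (over 2 mm) while the power is off (value of joint enable_key above 0.002 m and value of joint power_rocker below 0.2 rad).
It fails at once if the round button is pressed (over 2 mm) while the power is off or the square key is up (value of joint start_button above 0.002 m and (value of joint power_rocker below 0.2 rad or value of joint enable_key below 0.003 m)).
It fails at once if a box of the panel is lifted, shifted (over 12 mm) or tipped (distance of any of power_module, enable_module, start_module, stop_module from where it was at the start of the episode above 0.012 m or angle between any of power_module, enable_module, start_module, stop_module's own z axis and vertical above 0.15 rad).
It fails at once if the vial, beaker or marker is lifted, shifted (over 25 mm) or the vial or beaker tipped (distance of any of vial, beaker, marker_pen from where it was at the start of the episode above 0.025 m or angle between any of vial, beaker's own z axis and vertical above 0.4 rad).
It also fails if it takes over 45 s, if anything falls off the work surface, if the arm or the gripper's body presses on something with over 40 N, if the wrist force passes 120 N, or if a joint passes its speed limit or range.

## Working session

There is one attempt and no reset: what is moved stays moved. The work goes in short steps, Python scripts to look and compute and a tool call to move; the robot and the scene stay as the last step left them, time stands still between calls to the robot, and variables do not carry over. Pictures are saved under pics/ and viewed, at most 13 in all, crops included, and the job is handed in when it is done.

Besides the shell and the picture viewer there is one more tool, called after "Emit:" as a command line: name --argument value ..., lists and objects as JSON in quotes. send_rows: Moves the arm, as the interface text tells. Its arguments: {"type":"object","properties":{"motion":{"type":"array","items":{"type":"object","properties":{"claw":{"type":"number"},"slide":{"type":"array","items":{"type":"number"}},"delta_rot":{"type":"array","items":{"type":"number"}}}}},"grip_force":{"type":"number"}},"required":["motion"]}

```bash
mkdir -p pics
python3 - <<'E'
from bench import ctrl
import cv2,pickle
s=ctrl.get_state();print(s)
d={}
for n in("scene","top"):
    d[n]=ctrl.get_image(n);cv2.imwrite(f"pics/{n}0.png",d[n]["color"]);print(n,d[n]["fx"],d[n]["fy"],d[n]["cx"],d[n]["cy"],d[n]["pose"])
pickle.dump(d,open("im0.pkl","wb"))
E
```

```text
{'time': 0.0, 'joint_positions': array([ 1.17410833,  0.3218132 , -0.07012555,  1.45168392,  0.02258345,
        1.37076159, -0.05690204]), 'qd': array([ 0.00031086, -0.00081267,  0.0002414 ,  0.00058207,  0.00093266,
        0.00021345,  0.00165444]), 'joint_torque': array([-2.17192942e-04, -4.91294825e+01, -4.04057242e-01, -3.12525415e+01,
       -6.37814845e-02,  4.38063231e-02,  1.86629118e-04]), 'position': array([ 0.25932844, -0.59542509,  0.2184637 ]), 'tool_rot': array([-3.07375234e+00, -6.40463514e-01,  7.05690445e-04]), 'ft_force': array([-0.2134524 , -0.50269152, -0.36449588]), 'torque': array([-0.04313175, -0.05134197, -0.01107287]), 'grip_force': 0.0, 'grip_width': 1.0008956820924544}
scene 438.4568679471897 438.4568679471897 313.3216429727419 200.37989564107195 [[-0.78304468 -0.43204414  0.44741356  0.12252278]
 [-0.62164763  0.52066464 -0.585203    0.4859909 ]
 [ 0.01988111 -0.73637368 -0.67628289  0.63828641]
 [ 0.          0.          0.          1.        ]]
top 502.8679863620251 502.8679863620251 314.0695275650275 198.02080308393766 [[ 0.0178714  -0.99828577  0.05573276  0.46456351]
 [-0.99883854 -0.02032033 -0.04368806 -0.00141378]
 [ 0.04474568 -0.05488726 -0.99748945  0.91737584]
 [ 0.          0.          0.          1.        ]]
```

View pics/top0.png

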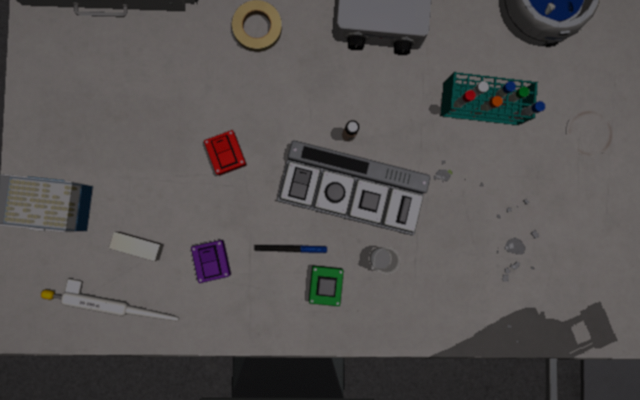

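View pics/scene0.png

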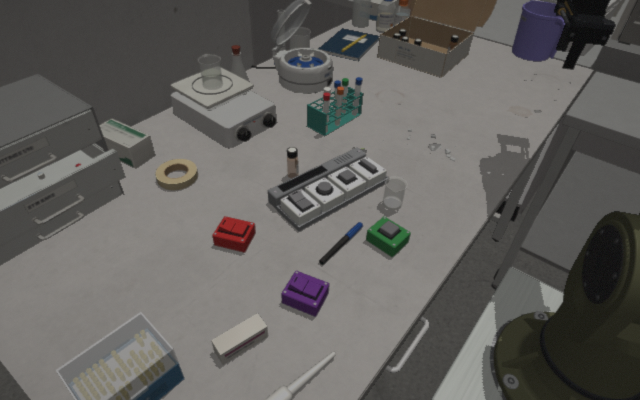

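The top view shows the white panel boxes: rocker at (300,182), round button at (336,191), square key at (370,200) and bar key at (403,208). The look-alikes are the red box (225,152), the purple box (210,261) and the green square-key box (326,286). They are ruled out by colour, since the boxes meant are white and stand in the dock. Next I'll measure and check this in an enlarged crop.

```bash
cat > h.py <<'E'
import numpy as np,cv2
def ray(im,uv,z):
    d=im["pose"][:3,:3]@np.array([(uv[0]-im["cx"])/im["fx"],(uv[1]-im["cy"])/im["fy"],1]);o=im["pose"][:3,3]
    return o+d*(z-o[2])/d[2]
def proj(im,p):
    q=im["pose"][:3,:3].T@(np.array(p)-im["pose"][:3,3]);return q[0]/q[2]*im["fx"]+im["cx"],q[1]/q[2]*im["fy"]+im["cy"]
E
python3 - <<'E'
import pickle,cv2,numpy as np
from h import *
d=pickle.load(open("im0.pkl","rb"));im=d["top"];c=im["color"]
x0,y0=265,130
crop=c[y0:y0+115,x0:x0+175]
g=cv2.cvtColor(crop,cv2.COLOR_BGR2GRAY)
m=(g>135).astype(np.uint8)
cs,_=cv2.findContours(m,cv2.RETR_EXTERNAL,cv2.CHAIN_APPROX_NONE)
big=cv2.resize(crop,None,fx=4,fy=4,interpolation=cv2.INTER_CUBIC)
for k in cs:
    if cv2.contourArea(k)<150: continue
    r=cv2.minAreaRect(k);b=cv2.boxPoints(r)+[x0,y0]
    w=np.array([ray(im,p,.035) for p in b]);print(np.round(np.mean(b,0),1),np.round(w.mean(0)*1e3,1),"sides",[round(1e3*np.linalg.norm(w[i]-w[i-1])) for i in range(1,3)],"edges deg",[round(np.degrees(np.arctan2(*(w[i]-w[i-1])[[1,0]])),1) for i in (1,2)])
    cv2.polylines(big,[np.int32(4*(cv2.boxPoints(r)+.5))],True,(0,255,0),1)
cv2.imwrite("pics/crop0.png",big)
E
```

```text
(no output)
```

View pics/crop0.png

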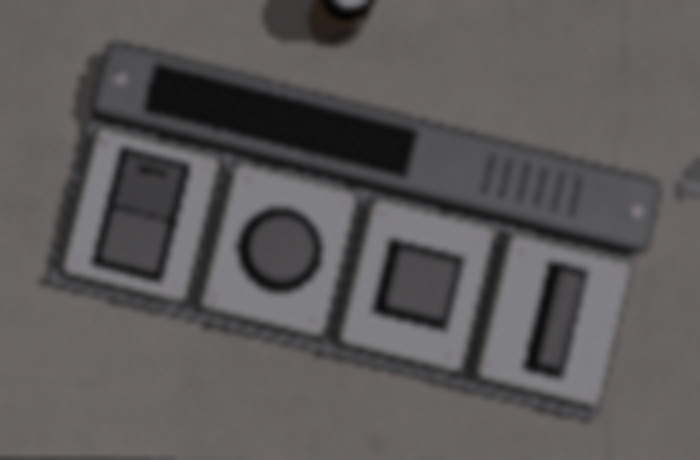

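The crop confirms the order, left to right: rocker, round button, square key and bar key, all on white boxes. Nothing passed the threshold because the picture is dark, so I'll lower it.

Run:
```python
import pickle,cv2,numpy as np
from h import *
d=pickle.load(open("im0.pkl","rb"));im=d["top"];c=im["color"]
x0,y0=265,130
crop=c[y0:y0+115,x0:x0+175]
g=cv2.resize(cv2.cvtColor(crop,cv2.COLOR_BGR2GRAY),None,fx=4,fy=4,interpolation=cv2.INTER_LINEAR)
print(np.percentile(g,[10,50,80,95]))
m=(g>np.percentile(g,95)-22).astype(np.uint8)
cs,_=cv2.findContours(m,cv2.RETR_EXTERNAL,cv2.CHAIN_APPROX_NONE)
for k in cs:
    if cv2.contourArea(k)<4000: continue
    b=(cv2.boxPoints(cv2.minAreaRect(k))+.5)/4-.5+[x0,y0]
    w=np.array([ray(im,p,.035) for p in b]);print(np.round(b.mean(0),1),np.round(w.mean(0)*1e3,1),"sides",[round(1e3*np.linalg.norm(w[i]-w[i-1])) for i in (1,2)],"deg",[round(np.degrees(np.arctan2(*(w[i]-w[i-1])[[1,0]])),1) for i in (1,2)])
# tool heading
from bench import ctrl
s=ctrl.get_state();R=cv2.Rodrigues(s["tool_rot"])[0];print(R.round(3))
```

```text
[ 50.  99. 102. 127.]
[403.6 209.5] [ 496.8 -199.1   35. ] sides [64, 54] deg [np.float64(-13.1), np.float64(-102.4)]
[369.  200.8] [ 511.1 -137.3   35. ] sides [64, 53] deg [np.float64(-13.3), np.float64(-102.8)]
[334.6 192. ] [525.4 -76.1  35. ] sides [64, 53] deg [np.float64(-13.2), np.float64(-102.9)]
[299.9 183.2] [539.6 -14.7  35. ] sides [64, 53] deg [np.float64(-12.8), np.float64(-102.8)]
[[ 0.917  0.399 -0.001]
 [ 0.399 -0.917  0.002]
 [-0.    -0.002 -1.   ]]
```

Emit:
send_rows --motion '[{"claw":-1,"slide":[38,-32,0],"delta_rot":[0,0,0]},{"claw":-1,"slide":[77,-63,0],"delta_rot":[0,0,0]},{"claw":-1,"slide":[116,-95,0],"delta_rot":[0,0,0]},{"claw":-1,"slide":[154,-127,0],"delta_rot":[0,0,0]},{"claw":-1,"slide":[190,-156,0],"delta_rot":[0,0,0]}]' --grip_force 20

```text
time: 0.6
position: [0.3721, -0.3745, 0.2192]
tool_rot: [-3.075, -0.642, 0.0]
ft_force: [1.3, -0.4, 0.2]
grip_width: 0.631
grip_force: 0.0
```

Emit:
send_rows --motion '[{"claw":-1,"slide":[38,-32,0],"delta_rot":[0,0,0]},{"claw":-1,"slide":[77,-63,0],"delta_rot":[0,0,0]},{"claw":-1,"slide":[116,-95,0],"delta_rot":[0,0,0]},{"claw":-1,"slide":[154,-127,0],"delta_rot":[0,0,0]},{"claw":-1,"slide":[190,-156,0],"delta_rot":[0,0,0]}]'

```text
time: 1.1
position: [0.4837, -0.1557, 0.2194]
tool_rot: [3.075, 0.642, -0.0]
ft_force: [1.1, 0.6, -0.7]
grip_width: 0.174
grip_force: 0.0
```

Emit:
send_rows --motion '[{"claw":-1,"slide":[30,-25,0],"delta_rot":[0,0,0.128]},{"claw":-1,"slide":[60,-50,0],"delta_rot":[0,0,0.256]},{"claw":-1,"slide":[90,-75,0],"delta_rot":[0,0,0.384]},{"claw":-1,"slide":[121.6,-99.1,0],"delta_rot":[0,0,0.512]},{"claw":-1,"slide":[121.6,-99.1,0],"delta_rot":[0,0,0.639]}]'

```text
time: 1.6
position: [0.5565, -0.0114, 0.2193]
tool_rot: [-3.118, 0.351, -0.0]
ft_force: [-0.0, -0.4, -0.1]
grip_width: 0.008
grip_force: 0.0
```

```bash
cat > st.py <<'E'
from bench import ctrl
from h import *
s=ctrl.get_state();R=cv2.Rodrigues(s["tool_rot"])[0]
print(s["time"],(s["position"]*1e3).round(1),"heading",np.degrees(np.arctan2(R[1,0],R[0,0])).round(2),"tz",R[:,2].round(3),s["ft_force"].round(2),s["grip_width"])
T={"rocker":(.5552,-.0183),"enable":(.5111,-.1373),"start":(.5254,-.0761)}
for k,v in T.items(): print(k,(R.T@(np.array([*v,s["position"][2]])-s["position"])*1e3).round(1))
E
python3 st.py
```

```text
1.6 [556.5 -11.4 219.3] heading -12.84 tz [ 0.001  0.004 -1.   ] [-0.02 -0.36 -0.15] 0.00806913488397513
rocker [ 0.3  7.  -0. ]
enable [-16.3 132.8  -0.6]
start [-15.9  70.   -0.3]
```

Emit:
send_rows --motion '[{"claw":-1,"slide":[0,7,40],"delta_rot":[0,0,0]},{"claw":-1,"slide":[0,7,80],"delta_rot":[0,0,0]},{"claw":-1,"slide":[0,7,115],"delta_rot":[0,0,0]},{"claw":-1,"slide":[0,7,129],"delta_rot":[0,0,0]},{"claw":-1,"slide":[0,7,129],"delta_rot":[0,0,0]}]'

```text
time: 2.1
position: [0.5519, -0.0255, 0.0885]
tool_rot: [-3.121, 0.358, 0.007]
ft_force: [0.1, -0.5, -0.1]
grip_width: 0.007
grip_force: 0.0
```

```bash
python3 st.py
python3 - <<'E'
from bench import ctrl
from h import *
im=ctrl.get_image("scene");c=im["color"].copy()
u,v=map(int,proj(im,(.555,-.018,.046)));print(u,v)
c=cv2.resize(c[v-80:v+60,u-80:u+120],None,fx=4,fy=4,interpolation=cv2.INTER_CUBIC)
cv2.imwrite("pics/r1.png",c)
E
```

```text
2.1 [551.9 -25.5  88.5] heading -13.07 tz [-0.005  0.001 -1.   ] [ 0.06 -0.54 -0.09] 0.0065184061393854095
rocker [ 1.6 -7.8 -0. ]
enable [-1.440e+01  1.181e+02  1.000e-01]
start [-14.3  55.3   0.1]
295 193
```

View pics/r1.png

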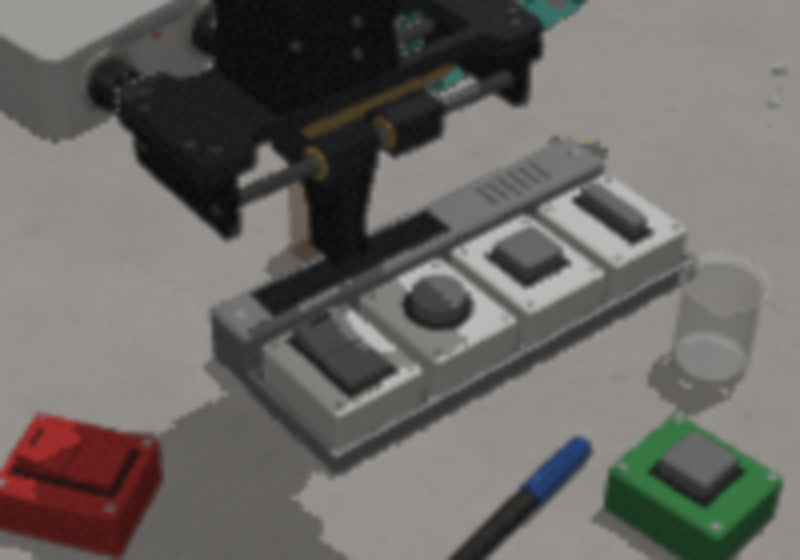

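The picture shows the shut fingertips above and slightly to the right of the rocker, still clear of everything. I'll shift 7.8 mm back, settle and recheck.

Emit:
send_rows --motion '[{"claw":-1,"slide":[1.6,-7.8,8],"delta_rot":[0,0,0]},{"claw":-1,"slide":[1.6,-7.8,8],"delta_rot":[0,0,0]},{"claw":-1,"slide":[1.6,-7.8,8],"delta_rot":[0,0,0]},{"claw":-1,"slide":[1.6,-7.8,8],"delta_rot":[0,0,0]}]'

```text
time: 2.55
position: [0.5575, -0.0183, 0.0833]
tool_rot: [3.121, -0.357, 0.002]
ft_force: [-0.2, -0.1, -0.1]
grip_width: 0.006
grip_force: 0.0
```

```bash
python3 st.py
python3 - <<'E'
from bench import ctrl
from h import *
s=ctrl.get_state();R=cv2.Rodrigues(s["tool_rot"])[0];tip=s["position"]+R[:,2]*.022
im=ctrl.get_image("top");c=im["color"].copy()
c=cv2.resize(c[130:245,265:440],None,fx=4,fy=4,interpolation=cv2.INTER_CUBIC)
im2=ctrl.get_image("scene");e=im2["color"]
u,v=map(int,proj(im2,(.555,-.018,.046)))
e=cv2.resize(e[v-30:v+30,u-40:u+60],None,fx=7,fy=7,interpolation=cv2.INTER_CUBIC)
print("tip px", ((np.array(proj(im2,tip))-[u-40,v-30])*7).round(), "target px",((np.array(proj(im2,(.5552,-.0183,.046)))-[u-40,v-30])*7).round())
cv2.imwrite("pics/r2.png",e)
E
```

```text
2.55 [557.5 -18.3  83.3] heading -13.06 tz [ 0.001 -0.    -1.   ] [-0.17 -0.13 -0.11] 0.005584456238524378
rocker [-2.3  0.5 -0. ]
enable [-18.3 126.4  -0. ]
start [-18.2  63.5  -0. ]
tip px [274. 172.] target px [280. 216.]
```

View pics/r2.png

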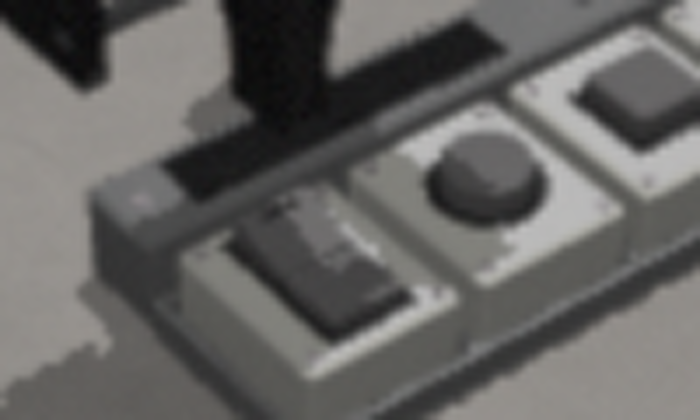

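The scene crop shows the fingertips around (285,140), but dark fingers merge with the dark display. I'll stretch the contrast to check.

Run:
```python
from bench import ctrl
from h import *
s=ctrl.get_state();R=cv2.Rodrigues(s["tool_rot"])[0];tip=s["position"]+R[:,2]*.022
out=[]
for n in("scene","top"):
    im=ctrl.get_image(n);u,v=map(int,proj(im,tip));e=im["color"][v-30:v+30,u-30:u+30].astype(float)
    e=cv2.resize(np.clip(255*(e/130)**.5,0,255).astype(np.uint8),None,fx=6,fy=6,interpolation=cv2.INTER_CUBIC)
    for a in(-1,1):
        for b in(-1,1):
            p=tip+R@np.array([.0095*a,.015*b,0]);q=(np.array(proj(im,p))-[u-30,v-30]+.5)*6;cv2.circle(e,tuple(int(t) for t in q),2,(0,255,0),-1)
    out.append(e)
cv2.imwrite("pics/r3.png",np.hstack(out))
```

```text
(no output)
```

View pics/r3.png

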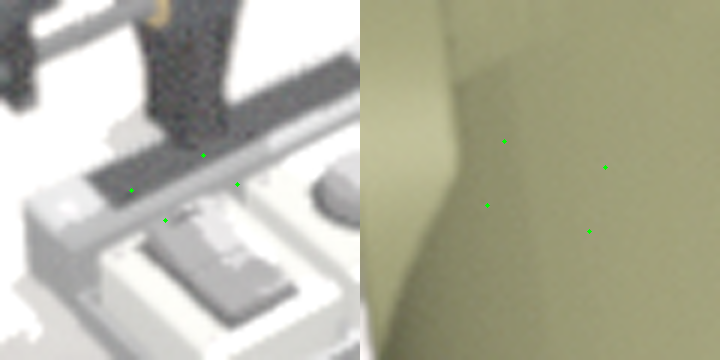

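The crop shows the dark fingertip ending about 13 mm short of the projected corners, towards the top of the image. So the tip is either higher than computed or shifted sideways. A slow descent watching the force will settle it, and it is harmless here.

Emit:
send_rows --motion '[{"claw":-1,"slide":[-2.3,0.5,4],"delta_rot":[0,0,0]},{"claw":-1,"slide":[-2.3,0.5,8],"delta_rot":[0,0,0]},{"claw":-1,"slide":[-2.3,0.5,11],"delta_rot":[0,0,0]},{"claw":-1,"slide":[-2.3,0.5,11],"delta_rot":[0,0,0]},{"claw":-1,"slide":[-2.3,0.5,11],"delta_rot":[0,0,0]}]'

```text
time: 3.25
position: [0.5546, -0.0183, 0.0713]
tool_rot: [-3.121, 0.358, 0.0]
ft_force: [-0.4, -1.2, 0.4]
grip_width: 0.001
grip_force: 0.0
```

```bash
python3 st.py
python3 - <<'E'
from bench import ctrl
from h import *
s=ctrl.get_state();R=cv2.Rodrigues(s["tool_rot"])[0];tip=s["position"]+R[:,2]*.022
im=ctrl.get_image("scene");u,v=map(int,proj(im,tip));e=im["color"][v-50:v+35,u-45:u+45].astype(float)
e=cv2.resize(np.clip(255*(e/130)**.5,0,255).astype(np.uint8),None,fx=7,fy=7,interpolation=cv2.INTER_CUBIC)
def dot(p,c):
    q=(np.array(proj(im,p))-[u-45,v-50]+.5)*7;cv2.circle(e,tuple(int(t) for t in q),2,c,-1)
for a in(-1,1):
    for b in(-1,1): dot(tip+R@np.array([.0095*a,.015*b,0]),(0,255,0))
a=np.radians(-13.1);X=np.array([np.cos(a),np.sin(a),0]);Y=np.array([-np.sin(a),np.cos(a),0])
for bx in((.5396,-.0147),(.5254,-.0761)):
    for i in(-1,1):
        for j in(-1,1): dot(np.array([*bx,.035])+X*.033*i+Y*.028*j,(0,0,255))
cv2.imwrite("pics/r4.png",e)
E
```

```text
3.25 [554.6 -18.3  71.3] heading -13.08 tz [-0.  0. -1.] [-0.4  -1.25  0.42] 0.0010608242595858256
rocker [ 0.6 -0.1 -0. ]
enable [-15.4 125.8   0. ]
start [-15.3  62.9   0. ]
```

View pics/r4.png

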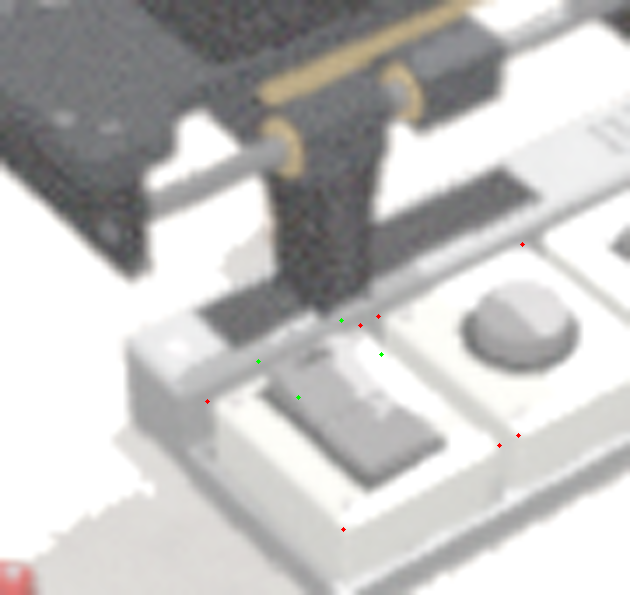

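The red dots (predicted box corners) match the picture, so the box position is good. The dark fingertip shows at (325,310), with its predicted centre at (320,358). I'll continue down slowly under force feedback.

Emit:
send_rows --motion '[{"claw":-1,"slide":[0,0,2],"delta_rot":[0,0,0]},{"claw":-1,"slide":[0,0,4],"delta_rot":[0,0,0]},{"claw":-1,"slide":[0,0,5],"delta_rot":[0,0,0]},{"claw":-1,"slide":[0,0,5],"delta_rot":[0,0,0]}]'

```text
time: 3.7
position: [0.5545, -0.0183, 0.0663]
tool_rot: [3.121, -0.358, -0.001]
ft_force: [0.9, 1.1, -0.9]
grip_width: 0.004
grip_force: 0.0
```

Emit:
send_rows --motion '[{"claw":-1,"slide":[0,0,2],"delta_rot":[0,0,0]},{"claw":-1,"slide":[0,0,4],"delta_rot":[0,0,0]},{"claw":-1,"slide":[0,0,4],"delta_rot":[0,0,0]}]'

```text
time: 4.0
position: [0.5544, -0.0183, 0.0622]
tool_rot: [3.121, -0.358, -0.001]
ft_force: [-0.9, 0.2, 0.6]
grip_width: 0.004
grip_force: 0.0
```

```bash
cat > look.py <<'E'
import sys
from bench import ctrl
from h import *
s=ctrl.get_state();R=cv2.Rodrigues(s["tool_rot"])[0];tip=s["position"]+R[:,2]*.022
print(s["time"],s["position"].round(4),s["ft_force"].round(1))
im=ctrl.get_image("scene");u,v=map(int,proj(im,tip));e=im["color"][v-45:v+40,u-45:u+45].astype(float)
e=cv2.resize(np.clip(255*(e/130)**.5,0,255).astype(np.uint8),None,fx=7,fy=7,interpolation=cv2.INTER_CUBIC)
for a in(-1,1):
    for b in(-1,1):
        q=(np.array(proj(im,tip+R@np.array([.0095*a,.015*b,0])))-[u-45,v-45]+.5)*7;cv2.circle(e,tuple(int(t) for t in q),2,(0,255,0),-1)
cv2.imwrite(f"pics/{sys.argv[1]}.png",e)
E
python3 look.py r5
```

```text
4.0 [ 0.5544 -0.0183  0.0622] [-0.9  0.2  0.6]
```

View pics/r5.png

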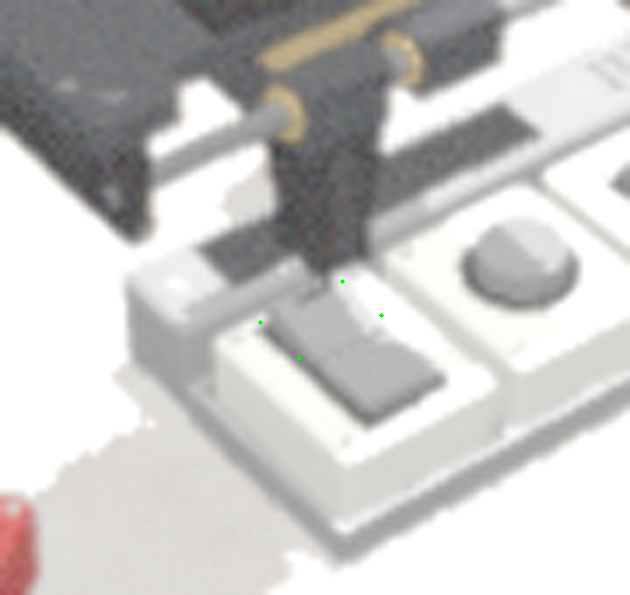

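The rocker is still up and there is no contact force, so the tip either sits higher than computed or lies beyond the far end. I'll step down slowly and watch for contact.

Emit:
send_rows --motion '[{"claw":-1,"slide":[0,0,1],"delta_rot":[0,0,0]},{"claw":-1,"slide":[0,0,2],"delta_rot":[0,0,0]},{"claw":-1,"slide":[0,0,3],"delta_rot":[0,0,0]},{"claw":-1,"slide":[0,0,3],"delta_rot":[0,0,0]}]'

```text
time: 4.45
position: [0.5545, -0.0183, 0.0594]
tool_rot: [3.121, -0.358, -0.0]
ft_force: [0.3, -0.0, -1.0]
grip_width: 0.001
grip_force: 0.0
```

Emit:
send_rows --motion '[{"claw":-1,"slide":[0,0,1],"delta_rot":[0,0,0]},{"claw":-1,"slide":[0,0,2],"delta_rot":[0,0,0]},{"claw":-1,"slide":[0,0,3],"delta_rot":[0,0,0]},{"claw":-1,"slide":[0,0,3],"delta_rot":[0,0,0]}]'

```text
time: 4.85
position: [0.5545, -0.0183, 0.0563]
tool_rot: [3.121, -0.358, -0.001]
ft_force: [0.2, -0.2, -0.1]
grip_width: 0.002
grip_force: 0.0
```

At a TCP height of 56 mm a 22 mm tip would already have hit something, so the real tip reaches less far ahead. Continuing down.

Emit:
send_rows --motion '[{"claw":-1,"slide":[0,0,1],"delta_rot":[0,0,0]},{"claw":-1,"slide":[0,0,2],"delta_rot":[0,0,0]},{"claw":-1,"slide":[0,0,3],"delta_rot":[0,0,0]},{"claw":-1,"slide":[0,0,3],"delta_rot":[0,0,0]}]'

```text
time: 5.25
position: [0.5545, -0.0183, 0.0533]
tool_rot: [3.121, -0.358, -0.001]
ft_force: [0.0, 1.0, -0.2]
grip_width: 0.008
grip_force: 0.0
```

Emit:
send_rows --motion '[{"claw":-1,"slide":[0,0,1],"delta_rot":[0,0,0]},{"claw":-1,"slide":[0,0,2],"delta_rot":[0,0,0]},{"claw":-1,"slide":[0,0,3],"delta_rot":[0,0,0]},{"claw":-1,"slide":[0,0,3],"delta_rot":[0,0,0]}]'

```text
time: 5.65
position: [0.5545, -0.0183, 0.0503]
tool_rot: [3.121, -0.358, -0.0]
ft_force: [0.2, -0.7, -0.6]
grip_width: 0.002
grip_force: 0.0
```

```bash
python3 look.py r6
```

```text
5.65 [ 0.5545 -0.0183  0.0503] [ 0.2 -0.7 -0.6]
```

View pics/r6.png

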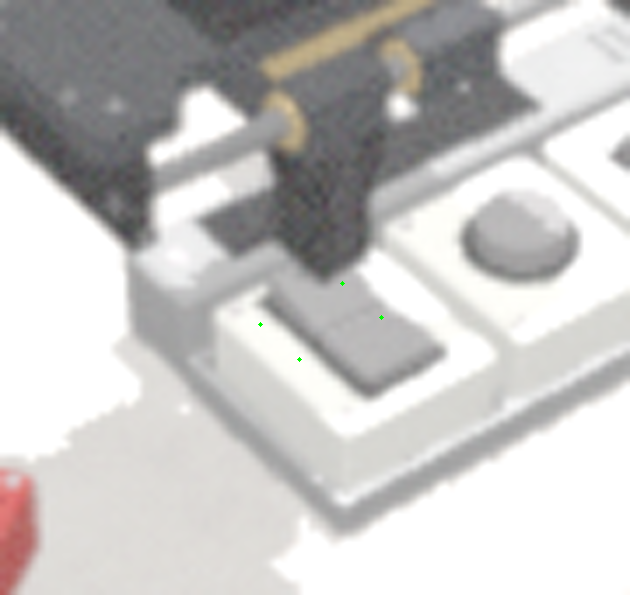

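The picture shows the tip's near corner at (325,280), over the rocker's far half, with the pivot line near (350,325). I'll work out where that corner lies.

Run:
```python
import pickle
from h import *
im=pickle.load(open("im0.pkl","rb"))["scene"]
u,v=map(int,proj(im,(.5545,-.0183,.0283)));a=np.radians(-13.1);R=np.array([[np.cos(a),np.sin(a)],[-np.sin(a),np.cos(a)]])
for n,px in(("tip corner",(325,280)),("left corner",(275,245)),("right corner",(365,255)),("pivot",(350,325))):
    for z in(.041,.045,.05):
        print(n,z,(R@(ray(im,(u-45+px[0]/7-.5,v-45+px[1]/7-.5),z)[:2]-[.5396,-.0147])*1e3).round(1))
```

```text
tip corner 0.041 [17.7 -3.4]
tip corner 0.045 [14.1 -0.8]
tip corner 0.05 [9.6 2.5]
left corner 0.041 [39. -1.]
left corner 0.045 [35.3  1.7]
left corner 0.05 [30.6  5. ]
right corner 0.041 [ 19.4 -19.4]
right corner 0.045 [ 15.8 -16.7]
right corner 0.05 [ 11.3 -13.2]
pivot 0.041 [-2.2  2.4]
pivot 0.045 [-5.6  5.1]
pivot 0.05 [-10.    8.3]
```

The corners fit a tip about 16 mm wide, centred over the rocker and still about 5 mm above it. Lateral aim is fine, so I'll keep going down under force feedback.

Emit:
send_rows --motion '[{"claw":-1,"slide":[0,0,1],"delta_rot":[0,0,0]},{"claw":-1,"slide":[0,0,2],"delta_rot":[0,0,0]},{"claw":-1,"slide":[0,0,3],"delta_rot":[0,0,0]},{"claw":-1,"slide":[0,0,3],"delta_rot":[0,0,0]}]'

```text
time: 6.1
position: [0.5545, -0.0183, 0.0473]
tool_rot: [3.121, -0.358, -0.001]
ft_force: [0.5, 0.3, -0.7]
grip_width: 0.002
grip_force: 0.0
```

Emit:
send_rows --motion '[{"claw":-1,"slide":[0,0,1],"delta_rot":[0,0,0]},{"claw":-1,"slide":[0,0,2],"delta_rot":[0,0,0]},{"claw":-1,"slide":[0,0,2],"delta_rot":[0,0,0]},{"claw":-1,"slide":[0,0,2],"delta_rot":[0,0,0]}]'

```text
time: 6.5
position: [0.5546, -0.0183, 0.0455]
tool_rot: [3.121, -0.358, -0.0]
ft_force: [-0.6, -0.1, -0.3]
grip_width: 0.002
grip_force: 0.0
```

Emit:
send_rows --motion '[{"claw":-1,"slide":[0,0,1],"delta_rot":[0,0,0]},{"claw":-1,"slide":[0,0,2],"delta_rot":[0,0,0]},{"claw":-1,"slide":[0,0,2],"delta_rot":[0,0,0]},{"claw":-1,"slide":[0,0,2],"delta_rot":[0,0,0]}]'

```text
time: 6.9
position: [0.5549, -0.0183, 0.0437]
tool_rot: [3.121, -0.358, 0.001]
ft_force: [1.0, 0.4, 1.6]
grip_width: 0.002
grip_force: 0.5
```

Emit:
send_rows --motion '[{"claw":-1,"slide":[0,0,1],"delta_rot":[0,0,0]},{"claw":-1,"slide":[0,0,2],"delta_rot":[0,0,0]},{"claw":-1,"slide":[0,0,2],"delta_rot":[0,0,0]},{"claw":-1,"slide":[0,0,2],"delta_rot":[0,0,0]}]'

```text
time: 7.3
position: [0.5549, -0.0184, 0.0417]
tool_rot: [3.121, -0.358, 0.001]
ft_force: [2.2, -0.9, 1.2]
grip_width: 0.004
grip_force: 0.9
```

Contact at a TCP height of about 44 mm, matching the rocker end at about 48 mm. So the tip is about 4 mm behind the TCP. Pressing on until the force rises.

Emit:
send_rows --motion '[{"claw":-1,"slide":[0,0,1],"delta_rot":[0,0,0]},{"claw":-1,"slide":[0,0,2],"delta_rot":[0,0,0]},{"claw":-1,"slide":[0,0,3],"delta_rot":[0,0,0]},{"claw":-1,"slide":[0,0,3],"delta_rot":[0,0,0]}]'

```text
time: 7.7
position: [0.5546, -0.0182, 0.0385]
tool_rot: [3.121, -0.358, -0.0]
ft_force: [1.9, -0.8, 1.3]
grip_width: 0.003
grip_force: 0.9
```

Emit:
send_rows --motion '[{"claw":-1,"slide":[0,0,0.7],"delta_rot":[0,0,0]},{"claw":-1,"slide":[0,0,1.4],"delta_rot":[0,0,0]},{"claw":-1,"slide":[0,0,1.5],"delta_rot":[0,0,0]},{"claw":-1,"slide":[0,0,1.5],"delta_rot":[0,0,0]}]'

```text
time: 8.1
position: [0.5547, -0.0183, 0.0383]
tool_rot: [3.12, -0.358, -0.0]
ft_force: [-2.6, -0.1, 11.5]
grip_width: 0.004
grip_force: 5.5
```

It bottomed at a TCP height of 38.3 mm with 11.5 N, so the rocker is on. A fully pressed key should also be at about 38.3 mm. I'll lift and cross to the square key.

Emit:
send_rows --motion '[{"claw":-1,"slide":[0,0,-30],"delta_rot":[0,0,0]},{"claw":-1,"slide":[-5,40,-40],"delta_rot":[0,0,0]},{"claw":-1,"slide":[-10,80,-40],"delta_rot":[0,0,0]},{"claw":-1,"slide":[-15.5,115,-40],"delta_rot":[0,0,0]},{"claw":-1,"slide":[-15.5,126,-40],"delta_rot":[0,0,0]}]'

```text
time: 8.6
position: [0.5079, -0.1419, 0.0761]
tool_rot: [3.118, -0.367, -0.006]
ft_force: [0.3, -0.0, -0.4]
grip_width: 0.007
grip_force: 0.0
```

Emit:
send_rows --motion '[{"claw":-1,"slide":[0,0,0],"delta_rot":[0,0,0]},{"claw":-1,"slide":[0,0,10],"delta_rot":[0,0,0]},{"claw":-1,"slide":[0,0,20],"delta_rot":[0,0,0]},{"claw":-1,"slide":[0,0,20],"delta_rot":[0,0,0]}]'

```text
time: 9.0
position: [0.5098, -0.1352, 0.0548]
tool_rot: [-3.12, 0.353, 0.006]
ft_force: [-0.0, -0.4, 0.0]
grip_width: 0.002
grip_force: 0.0
```

```bash
python3 st.py; python3 look.py r7
```

```text
9.0 [ 509.8 -135.2   54.8] heading -12.9 tz [-0.004  0.002 -1.   ] [-0.05 -0.4   0.04] 0.0017829048792313655
rocker [ 1.810e+01 -1.241e+02  1.000e-01]
enable [ 1.7  1.7 -0. ]
start [  2.  -61.1   0.1]
9.0 [ 0.5098 -0.1352  0.0548] [-0.  -0.4  0. ]
```

View pics/r7.png

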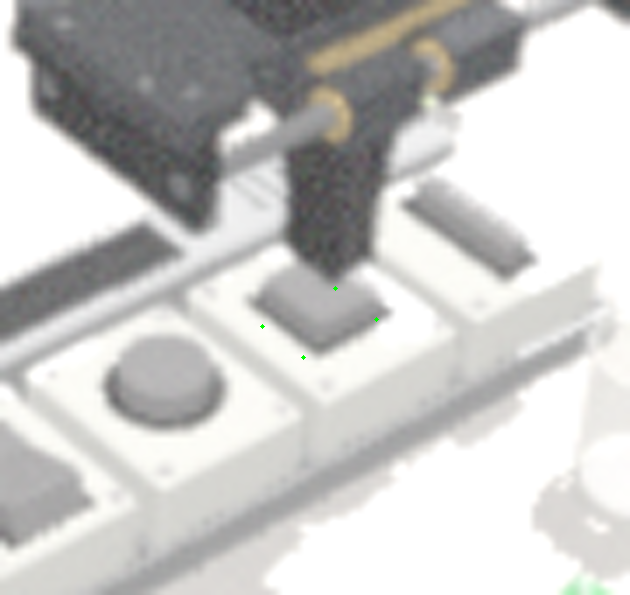

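The tip sits over the square key (key centre about (322,300), tip corner (330,280)), and the near half of the rocker at lower left is now raised. The bar key at (470,225) is clear. Pressing.

Emit:
send_rows --motion '[{"claw":-1,"slide":[0,0,2],"delta_rot":[0,0,0]},{"claw":-1,"slide":[0,0,5],"delta_rot":[0,0,0]},{"claw":-1,"slide":[0,0,9],"delta_rot":[0,0,0]},{"claw":-1,"slide":[0,0,11],"delta_rot":[0,0,0]},{"claw":-1,"slide":[0,0,13],"delta_rot":[0,0,0]}]'

```text
time: 9.55
position: [0.511, -0.1376, 0.0438]
tool_rot: [3.121, -0.358, -0.0]
ft_force: [-0.6, 0.2, 0.0]
grip_width: 0.003
grip_force: 0.0
```

Emit:
send_rows --motion '[{"claw":-1,"slide":[0,0,1],"delta_rot":[0,0,0]},{"claw":-1,"slide":[0,0,2],"delta_rot":[0,0,0]},{"claw":-1,"slide":[0,0,3],"delta_rot":[0,0,0]},{"claw":-1,"slide":[0,0,3],"delta_rot":[0,0,0]},{"claw":-1,"slide":[0,0,3],"delta_rot":[0,0,0]}]'

```text
time: 10.05
position: [0.511, -0.1375, 0.041]
tool_rot: [3.121, -0.358, -0.0]
ft_force: [-1.0, -0.1, 1.6]
grip_width: 0.004
grip_force: 0.8
```

Emit:
send_rows --motion '[{"claw":-1,"slide":[0,0,1],"delta_rot":[0,0,0]},{"claw":-1,"slide":[0,0,2],"delta_rot":[0,0,0]},{"claw":-1,"slide":[0,0,3],"delta_rot":[0,0,0]},{"claw":-1,"slide":[0,0,3],"delta_rot":[0,0,0]},{"claw":-1,"slide":[0,0,3],"delta_rot":[0,0,0]}]'

```text
time: 10.55
position: [0.511, -0.1376, 0.0384]
tool_rot: [3.121, -0.358, -0.0]
ft_force: [-1.9, -0.4, 5.2]
grip_width: 0.006
grip_force: 2.8
```

Emit:
send_rows --motion '[{"claw":-1,"slide":[0,0,0.8],"delta_rot":[0,0,0]},{"claw":-1,"slide":[0,0,0.8],"delta_rot":[0,0,0]},{"claw":-1,"slide":[0,0,0.8],"delta_rot":[0,0,0]}]'

```text
time: 10.85
position: [0.511, -0.1376, 0.0384]
tool_rot: [3.121, -0.358, -0.0]
ft_force: [-3.6, 1.4, 11.2]
grip_width: 0.004
grip_force: 5.4
```

The square key bottomed with 11 N at 38.4 mm. I'll lift and cross to the round button (about tool y -63, x 0), then press.

Emit:
send_rows --motion '[{"claw":-1,"slide":[0,0,-20],"delta_rot":[0,0,0]},{"claw":-1,"slide":[0,-20,-30],"delta_rot":[0,0,0]},{"claw":-1,"slide":[0,-50,-30],"delta_rot":[0,0,0]},{"claw":-1,"slide":[0,-63,-30],"delta_rot":[0,0,0]},{"claw":-1,"slide":[0,-63,-30],"delta_rot":[0,0,0]}]'

```text
time: 11.35
position: [0.5256, -0.0738, 0.067]
tool_rot: [-3.121, 0.351, -0.0]
ft_force: [-0.3, -0.1, 0.1]
grip_width: 0.001
grip_force: 0.0
```

Emit:
send_rows --motion '[{"claw":-1,"slide":[0,0,8],"delta_rot":[0,0,0]},{"claw":-1,"slide":[0,0,15],"delta_rot":[0,0,0]},{"claw":-1,"slide":[0,0,15],"delta_rot":[0,0,0]}]'

```text
time: 11.65
position: [0.5236, -0.0775, 0.0503]
tool_rot: [3.121, -0.361, -0.005]
ft_force: [0.2, -0.2, -0.2]
grip_width: 0.008
grip_force: 0.0
```

```bash
python3 st.py
```

```text
11.65 [523.6 -77.5  50.3] heading -13.19 tz [-0.003  0.    -1.   ] [ 0.17 -0.22 -0.21] 0.0075304841282803296
rocker [ 17.2 -64.8  -0.1]
enable [ 1.5 61.1  0. ]
start [ 1.4 -1.8 -0. ]
```

Emit:
send_rows --motion '[{"claw":-1,"slide":[0,0,2],"delta_rot":[0,0,0]},{"claw":-1,"slide":[0,0,5],"delta_rot":[0,0,0]},{"claw":-1,"slide":[0,0,8],"delta_rot":[0,0,0]},{"claw":-1,"slide":[0,0,10],"delta_rot":[0,0,0]},{"claw":-1,"slide":[0,0,12],"delta_rot":[0,0,0]}]'

```text
time: 12.15
position: [0.5253, -0.0764, 0.0404]
tool_rot: [3.121, -0.358, 0.0]
ft_force: [-1.0, -0.8, 3.1]
grip_width: 0.006
grip_force: 1.5
```

Emit:
send_rows --motion '[{"claw":-1,"slide":[0,0,1],"delta_rot":[0,0,0]},{"claw":-1,"slide":[0,0,2],"delta_rot":[0,0,0]},{"claw":-1,"slide":[0,0,2],"delta_rot":[0,0,0]},{"claw":-1,"slide":[0,0,2],"delta_rot":[0,0,0]}]'

```text
time: 12.55
position: [0.5254, -0.0764, 0.0385]
tool_rot: [3.121, -0.358, 0.0]
ft_force: [-1.6, -0.8, 4.6]
grip_width: 0.003
grip_force: 2.2
```

Emit:
send_rows --motion '[{"claw":-1,"slide":[0,0,0.8],"delta_rot":[0,0,0]},{"claw":-1,"slide":[0,0,0.8],"delta_rot":[0,0,0]},{"claw":-1,"slide":[0,0,0.8],"delta_rot":[0,0,0]}]'

```text
time: 12.85
position: [0.5254, -0.0764, 0.0384]
tool_rot: [3.12, -0.358, 0.0]
ft_force: [-3.2, -0.1, 9.5]
grip_width: 0.003
grip_force: 4.8
```

Emit:
send_rows --motion '[{"claw":-1,"slide":[0,0,-30],"delta_rot":[0,0,0]},{"claw":-1,"slide":[0,0,-70],"delta_rot":[0,0,0]},{"claw":-1,"slide":[0,0,-110],"delta_rot":[0,0,0]},{"claw":-1,"slide":[0,0,-130],"delta_rot":[0,0,0]},{"claw":-1,"slide":[0,0,-130],"delta_rot":[0,0,0]}]'

```text
time: 13.35
position: [0.5278, -0.076, 0.1707]
tool_rot: [3.121, -0.357, 0.011]
ft_force: [0.2, 0.2, 0.1]
grip_width: 0.005
grip_force: 0.0
```

Run:
```python
from bench import ctrl
from h import *
im=ctrl.get_image("scene");e=im["color"][140:235,255:400].astype(float)
cv2.imwrite("pics/end.png",cv2.resize(np.clip(255*(e/160)**.6,0,255).astype(np.uint8),None,fx=5,fy=5,interpolation=cv2.INTER_CUBIC))
```

```text
(no output)
```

View pics/end.png

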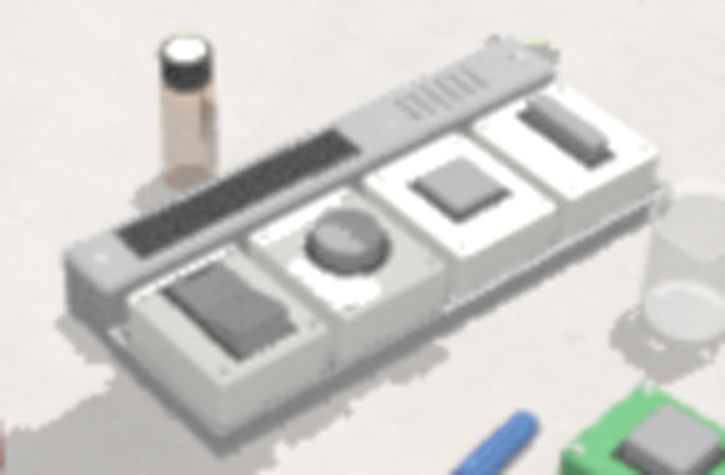

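The picture shows the rocker on with its near half raised at (260,315), the square key sunk at (460,190), and the round button (345,240) and bar key (565,125) up. The vial, beaker and marker are in place. Handing in.

```bash
python3 -c "
from bench import ctrl
print(ctrl.close_job())"
```

```text
the job is handed in; nothing more can be done
None
```

I handed the job in without seeing a verdict: rocker on, then square key fully down, then round button pressed and released, with the bar key untouched and nothing visibly moved in the last picture.

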